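# Gauge the sloping port with the passed rod and present it level

### The job

Take the red-tagged gauge rod from the rest and lay it flat in the reject tray. Then pick up the green-tagged rod, push it into the sloping guide tube of the port until its collar stops against the mouth, and draw it out again. Finish holding the green rod in the gripper for reading: level, with its tip over the middle of the small white reading pad and about 10 cm above it; leave everything else on the cart where it stands.

Things in the scene. Friction and masses are not known exactly. Their poses are not given: they have to be found in the camera images.
- rod_green: gauge rod, GREEN tag, 171 mm, 80 g. x axis runs along the rod, tip to butt; origin on the axis at the collar's front face. Steel shank 10 mm dia. from x = 0 to the rounded tip at -85; steel collar 32 mm dia., x 0 to 6; grey square handle 16 x 16, x 6 to 76 (grasp near x = 40, across y; a thin green tag on top); green square end cap 20 x 20, x 76 to 86
- rod_green_tip (a point): the tip of the green-tagged rod (end of its shank, at x = -85 mm in the rod's frame)
- rod_red: gauge rod, RED tag (rejected): same shape, size, axes and mass as the green one, but red tag and red end cap. The rods lie side by side in the rest, 70 mm apart; which is on which side varies
- rod_rest: fixed low white rest, 170 x 130 mm, origin under its centre. The two level rods lie along its x at y = +-35 mm, axes 55 mm above the cart top, tips to its -x (pointing roughly away from the robot), in open notches (10 mm deep, 2 mm play) at x = -55 and x = 67: lift rods straight up. Between the notches the handles are free down to the base plate (10 mm high)
- port: fixed sampling port: grey base plate 150 x 90 x 12 mm with two short posts that carry the sloping guide tube; origin under the centre of the base plate, z up
- guide_tube: the port's fixed aluminium tube. Origin: centre of the mouth, 88 mm above the cart top; x axis = bore axis, pointing OUT of the mouth, 35 degrees above horizontal and roughly towards the robot. Bore 16 mm, flared to 24 mm at the mouth, rim 34 mm; 96 mm deep, so the shank never reaches the bottom. With the collar on the rim, the rod's frame and this one share origin and x axis
- reject_tray: fixed shallow white tray with a red lip, 214 x 134 mm outside, 5 mm walls and floor, 20 mm high; origin under its centre, long side along its x. The rod fits in it lengthwise.
- reading_pad: fixed white square reading pad with a black border, 80 x 80 x 7 mm, a black ring marking its middle; origin under its centre
- jar_d: bystander: specimen jar with red lid, 66 mm diameter, 84 mm high; origin under its centre
- jar_f: bystander: specimen jar with red lid, 66 mm diameter, 84 mm high; origin under its centre
- cup_b: bystander: white and blue specimen cup, 72 mm diameter, 82 mm high; origin under its centre; stands behind the port
- vial_a: bystander: small specimen vial with red lid, 46 mm diameter, 73 mm high; origin under its centre; stands in front of the port
- cassette_b: bystander: flat tissue cassette, 28 x 40 x 7 mm, in front of the rod rest; origin under its centre
- marker_a: bystander: pen, 136 mm long, 10 mm thick, near the front edge of the cart; origin under its centre

How it is judged:
On the way, in this order (a step that is already met when the one before it is completed fails the run):
1. the red-tagged rod lies flat in the reject tray, released (x of rod_red in the frame of reject_tray between -0.06 and 0.06 m and y of rod_red in the frame of reject_tray between -0.055 and 0.055 m and z of rod_red in the frame of reject_tray below 0.032 m and angle between rod_red's own x axis and vertical between 1.37 and 1.77 rad and contact force between rod_red and the fingers below 0.1 N and linear speed of rod_red below 0.03 m/s), for 0.2 s.
2. the green-tagged rod is in the guide tube with its collar against the mouth (distance between rod_green and guide_tube below 0.007 m and x of rod_green in the frame of guide_tube below 0.004 m and angle between the x axis of rod_green and the x axis of guide_tube, either way round below 0.1 rad), for 0.1 s.
At the end, for the whole second after the job is handed in: Red rod lies flat (0.2 rad) on the floor of the reject tray, released, at rest. Green rod is held by the gripper alone, at rest, level within 0.12 rad, tip within 35 mm horizontally of the middle of the reading pad and 60 to 160 mm above the cart top (all of step 1 and contact force between rod_green and the fingers above 1 N and contact force between rod_green and port below 0.1 N and contact force between rod_green and rod_rest below 0.1 N and contact force between rod_green and reject_tray below 0.1 N and contact force between rod_green and reading_pad below 0.1 N and contact force between rod_green and rod_red below 0.1 N and contact force between rod_green and jar_d below 0.1 N and contact force between rod_green and jar_f below 0.1 N and contact force between rod_green and cup_b below 0.1 N and contact force between rod_green and vial_a below 0.1 N and contact force between rod_green and cassette_b below 0.1 N and contact force between rod_green and marker_a below 0.1 N and angle between rod_green's own x axis and vertical between 1.45 and 1.69 rad and horizontal distance between rod_green_tip and reading_pad below 0.035 m and z of rod_green_tip in the frame of reading_pad between 0.06 and 0.16 m and linear speed of rod_green below 0.03 m/s); the arm keeps its last pose, push and grip.
It fails at once if a bystander on the cart is moved by more than 25 mm (distance of any of jar_d, jar_f, cup_b, vial_a, cassette_b, marker_a from where it was at the start of the episode above 0.025 m).
It also fails if it takes over 61 s, if anything falls off the work surface, if the arm or the gripper's body presses on something with over 40 N, if the wrist force passes 120 N, or if a joint passes its speed limit or range.

### The arm

A 6-joint arm with a two-finger parallel gripper is mounted at the origin on a cart in front of the work surface, level with it; the furniture and walls round the work are solid. World frame = base frame: x ahead of the robot, y to its left, z up, the work surface at z = 0. Lengths are in m, angles in rad, forces in N, time in s.
With the tool pointing down it reaches from about 0.3 to 0.75 m from the base axis. Payload 8.5 kg.
Tool frame: the origin (TCP) lies at the very end of the fingers, on their centre line; the grasp point (between the pads) lies r.pinch_z behind it (r.pinch_z is the distance from the TCP to the grasp point, in m); z points along the fingers, y is the line along which they close (so a half turn about z gives the same grasp; the last joint's range is limited). The gripper opens to 85 mm and grips with 20 to 120 N. Pads are 22 mm wide; open, the fingers measure 114 mm over their backs; the gripper's body (76 mm by 85 mm) begins 54 mm behind the grasp point. The pads swing forward as they close: fully open they stand 13 mm farther back than shut.
Start: joints at [-1.519, 0.381, 1.297, -0, 1.464, -0.215], TCP at [0.145, -0.531, 0.231] pointing down, gripper open.
Joint ranges: [-3.11, 3.11], [-0.89, 2.33], [0.22, 2.48], [-1.42, 4.56], [0.17, 2.85], [-2.88, 2.88]. Speed limits (rad/s): [2.39, 2.39, 3.14, 3.14, 3.14, 3.14].

### API

Orientations are given as a unit quaternion [w, x, y, z].
In Python, from rig import r gives the robot as it stands.
- The arm moves only by the tool step_arm, never from a script. Its argument "steps" is a list of rows, each a list of 7 numbers: the turn, a rotation vector about the world's x, y, z in rad, then the shift along the world's x, y, z in m, then the opening, from -1 (shut) to 1 (fully open). A call has 1 to 8 rows; each row is the pose to reach, as a shift and turn from the pose commanded when the call began; what a row does not reach only later rows make up. A row lasts 1/12 s, in which the tool goes at most 41.7 mm and 7.16 degrees, less where a joint would pass 70% of its speed; a pose out of reach is approached as far as the arm can. A call with a gripper value outside its range is refused whole. The fingers move at their own pace and stop on an object; "newtons" is the grip in N (left out, the last holds). Time passes only in rows, so rows that repeat a pose let the fingers close. It gives the time, the measured TCP pose, the force, the opening and the grip force at its end, in the units of the state.
- r.get_obs(): the state, without advancing time (a new reading comes with each control period).
- r.grab_frame(name): name is "scene" or "top" or "wrist"; returns (picture, depth): 420x560x3 uint8, red, green, blue; 420x560 float32, m along the optical axis (not along the pixel's ray), 0 where there is no reading.
- r.camera_model(name): a dict with "fx", "fy", "cx", "cy" (pixels), "k1" (the pictures are not rectified: a ray, as slopes to the right and down, at radius r is drawn at 1 + k1 r^2 times it, then the intrinsics apply), "extrinsics" (4x4, takes a point from camera to world coordinates). Camera axes: x right, y up, looking along -z (the intrinsics and any distortion apply to the point x, -y, -z); pixel columns grow to the right and rows downward; lengths in m; the calibration is good to about 2 mm. A picture is of the moment at which its call begins: read the wrist's pose just before it. camera_model takes no time and is no camera call; for the wrist camera it gives the pose at the moment of the call.
- r.finish_job(): hands the job in; it is judged then, once.
The state is a dict: "time": time; "joint_positions": joint angles; "joint_velocities": joint speeds; "joint_efforts": joint torques, N m; "tool_pos": TCP position; "ee_rot": TCP orientation; "ft_force": force on the tool from outside, world axes, zero at the start; "torque": the same for the moment, N m; "finger_gap": opening from 0.0 (shut) to 1.0 (fully open); "grasp_force": force on a finger pad.
Only numpy, scipy, OpenCV 4.12 (cv2) and the standard library are available. Lean on these libraries where they do the work, as an engineer would, in place of code of your own. Each camera call takes 0.05 s, during which the arm holds its last target. There are 200 camera calls.

## Working session

There is one attempt and no reset: what is moved stays moved. The work goes in short steps, Python scripts to look and compute and a tool call to move; the robot and the scene stay as the last step left them, time stands still between calls to the robot, and variables do not carry over. Pictures are saved under pics/ and viewed, at most 10 in all, crops included, and the job is handed in when it is done.

Besides the shell and the picture viewer there is one more tool, called after "Call:" as name([rows], argument=value, ...), one row to a line, values as JSON. step_arm: Moves the arm, as the interface text tells. Its arguments: {"type":"object","properties":{"steps":{"type":"array"},"newtons":{"type":"number"}},"required":["steps"]}

```bash
mkdir -p pics; ls; cat > h.py <<'E'
import numpy as np, cv2
from rig import r
from scipy.spatial.transform import Rotation as R
def cloud(name):
    m=r.camera_model(name); im,d=r.grab_frame(name)
    K=np.array([[m['fx'],0,m['cx']],[0,m['fy'],m['cy']],[0,0,1]]); 
    h,w=d.shape; u,v=np.meshgrid(np.arange(w),np.arange(h))
    a=(u-m['cx'])/m['fx']; b=(v-m['cy'])/m['fy']; x,y=a.copy(),b.copy()
    for _ in range(10):
        s=1+m['k1']*(x*x+y*y); x,y=a/s,b/s
    E=np.array(m['extrinsics'])
    ray=np.stack([x,-y,-np.ones_like(x)],-1)
    P=(ray*d[...,None])@E[:3,:3].T+E[:3,3]
    return im,d,P,ray@E[:3,:3].T,E[:3,3]
def onplane(ray,o,z): # per-pixel point at height z
    return o+ray*((z-o[2])/ray[...,2])[...,None]
E
python3 - <<'E'
from h import *
o=r.get_obs(); print({k:np.round(v,3) for k,v in o.items()}, r.pinch_z)
for n in ['scene','top']:
    im,d,P,ray,c=cloud(n); cv2.imwrite(f'pics/{n}0.png',im[...,::-1]); np.savez(f'/tmp/{n}0.npz',im=im,d=d,P=P,ray=ray,c=c); print(n,c,(d>0).mean())
E
```

```text
pics
{'time': np.float64(0.0), 'joint_positions': array([-1.519,  0.381,  1.298, -0.   ,  1.464, -0.215]), 'joint_velocities': array([-0.   , -0.001,  0.003, -0.   ,  0.001, -0.   ]), 'joint_efforts': array([ 0.0000e+00, -4.4847e+01, -2.3128e+01, -0.0000e+00,  5.0000e-03,
       -0.0000e+00]), 'tool_pos': array([ 0.145, -0.53 ,  0.231]), 'ee_rot': array([-0.001,  0.991,  0.133,  0.   ]), 'ft_force': array([-1.326,  0.404,  0.214]), 'torque': array([-0.046, -0.011, -0.007]), 'grasp_force': np.float64(0.0), 'finger_gap': np.float64(1.004)} 0.0187
scene [-0.19386431  0.44266026  0.86081624] 0.9958503401360544
top [ 0.520592   -0.00157685  1.02018822] 0.9958588435374149
```

View pics/top0.png

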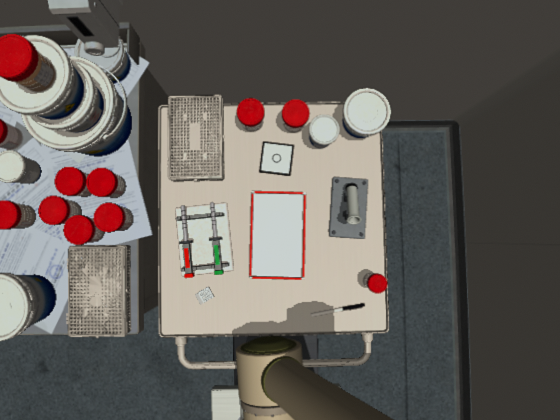

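View pics/scene0.png

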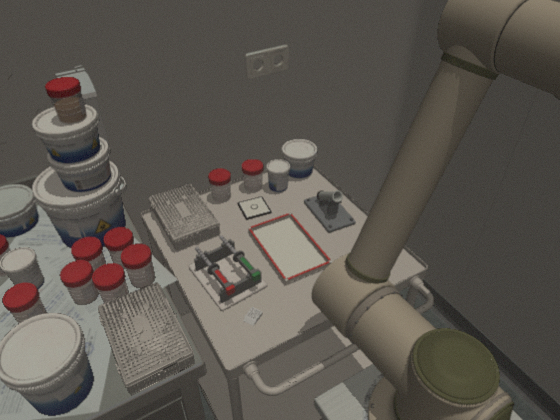

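The top view shows the red rod (cap ~(188,270)) on the left of the rest and green (~(218,270)) on the right. The tray is centred at ~(277,235), the pad at ~(277,158), the port at ~(348,207) with its tube mouth at ~(352,222), and the vial at (376,283).

```bash
python3 - <<'E'
from h import *
z=np.load('/tmp/top0.npz'); im=z['im'];P=z['P'];ray=z['ray'];c=z['c']
hsv=cv2.cvtColor(im,cv2.COLOR_RGB2HSV); H,S,V=[hsv[...,i].astype(int) for i in range(3)]
red=((H<8)|(H>172))&(S>150)&(V>80); grn=(H>40)&(H<85)&(S>100)&(V>50)
def box(u0,u1,v0,v1):
    m=np.zeros(H.shape,bool); m[v0:v1,u0:u1]=1; return m
def ax(m,zz):
    q=onplane(ray,c,zz)[m][:,:2]; k=q.mean(0); w,v=np.linalg.eigh(np.cov((q-k).T)); 
    return k,v[:,1]*np.sign(v[0,1]),2*np.sqrt(3*w)
f=lambda a:np.round(a,4)
rb=box(174,234,196,280)
print('table z',np.median(P[...,2][box(240,330,285,298)]))
for n,m in(('red',red),('grn',grn)):
    mm=m&rb; print(n,mm.sum(),[f(x) for x in ax(mm,.063)])
# rods by height
hh=(P[...,2]>.042)&(P[...,2]<.085)&rb
for n,m in(('red',hh&box(174,203,200,280)),('grn',hh&box(203,234,200,280))):
    q=P[m]; print(n,len(q),f(np.median(q,0)),f(q.min(0)),f(q.max(0)))
    # row-wise centres
    for v in range(202,278,5):
        s=m[v]; 
        if s.sum(): print(v,s.sum(),f(P[v][s].mean(0)))
# tray: red lip
m=(red&box(245,310,185,285)).astype(np.uint8); q=onplane(ray,c,.02)[m>0][:,:2].astype(np.float32)
print('tray',cv2.minAreaRect(q))
# pad: dark border
m=(V<70)&box(255,300,136,180); q=onplane(ray,c,.007)[m][:,:2].astype(np.float32); print('pad',cv2.minAreaRect(q),q.mean(0))
# port base
m=(P[...,2]>.006)&(P[...,2]<.02)&box(322,375,170,245)&(V<150); q=P[m][:,:2].astype(np.float32); print('port',cv2.minAreaRect(q),len(q))
m=(P[...,2]>.03)&box(322,375,170,245); q=P[m]; print('tube',len(q),f(q.min(0)),f(q.max(0)))
for v in range(175,235,4):
    s=m[v]
    if s.sum(): print(v,s.sum(),f(P[v][s].mean(0)),f(P[v][s][:,2].max()))
for n,b in (('vial',box(362,392,268,298)),('cup',box(305,342,112,150)),('jar1',box(235,268,95,130)),('jar2',box(278,312,95,130)),('bucket',box(342,395,85,140)),('basket',box(165,226,95,182)),('cass',box(192,220,284,306))):
    q=P[b&(P[...,2]>(.004 if n=='cass' else .03))]; print(n,f(q.min(0)),f(q.max(0)))
E
```

```text
table z 7.995252714765311e-05
red 125 [array([0.4649, 0.2004]), array([0.9958, 0.092 ]), array([0.0136, 0.0754])]
grn 124 [array([0.4713, 0.1303]), array([0.9956, 0.0939]), array([0.0135, 0.0739])]
red 606 [0.501  0.2022 0.0608] [0.4315 0.1665 0.0424] [0.6    0.2285 0.0722]
207 4 [0.5948 0.2107 0.0595]
212 5 [0.583  0.2096 0.0594]
217 27 [0.5713 0.1967 0.0533]
222 4 [0.5594 0.2081 0.0614]
227 4 [0.5477 0.2064 0.0587]
232 4 [0.536  0.2063 0.0593]
237 4 [0.5242 0.2042 0.0588]
242 14 [0.5126 0.2025 0.0668]
247 8 [0.5009 0.2015 0.0611]
252 8 [0.4893 0.2011 0.0634]
257 8 [0.4776 0.1991 0.0623]
262 8 [0.466  0.1992 0.0619]
267 18 [0.4537 0.1865 0.0554]
272 8 [0.4428 0.1972 0.0617]
277 8 [0.4316 0.1989 0.065 ]
grn 580 [0.5043 0.1342 0.0611] [0.4371 0.1088 0.0426] [0.6056 0.1657 0.073 ]
202 3 [0.6054 0.1413 0.0578]
207 4 [0.5936 0.1401 0.0583]
212 11 [0.5818 0.1308 0.0555]
217 5 [0.5702 0.1434 0.0556]
222 4 [0.5581 0.1378 0.0604]
227 4 [0.5464 0.1357 0.0592]
232 4 [0.5347 0.1358 0.0601]
237 9 [0.5228 0.1272 0.0639]
242 8 [0.5113 0.1333 0.063 ]
247 8 [0.4996 0.1311 0.0623]
252 8 [0.488  0.131
[... 726 characters left out ...]
.6163 -0.1881  0.054 ] 0.0632
199 15 [ 0.6064 -0.1869  0.0581] 0.0696
203 11 [ 0.5956 -0.1886  0.0726] 0.0808
207 11 [ 0.5858 -0.187   0.0793] 0.0845
211 16 [ 0.5768 -0.1836  0.0767] 0.091
215 16 [ 0.5671 -0.1815  0.0859] 0.1018
219 16 [ 0.5581 -0.1847  0.0804] 0.0938
223 9 [ 0.5489 -0.1881  0.0795] 0.0817
vial [ 0.3862 -0.2602  0.0301] [ 0.5206 -0.0016  1.0202]
cup [ 0.5206 -0.1577  0.0307] [ 0.8102 -0.0016  1.0202]
jar1 [ 0.5206 -0.0016  0.0315] [0.8462 0.0778 1.0202]
jar2 [ 0.5206 -0.0951  0.0301] [ 0.8397 -0.0016  1.0202]
bucket [ 0.5206 -0.281   0.0302] [ 0.8656 -0.0016  1.0202]
basket [ 0.5206 -0.0016  0.0307] [0.8701 0.2525 1.0202]
cass [ 0.3568 -0.0016  0.004 ] [0.5206 0.1937 1.0202]
```

Call:
step_arm([
  [0, 0, -0.17, 0.29, 0.27, 0.06, 1],
  [0, 0, -0.17, 0.29, 0.27, 0.06, 1],
  [0, 0, -0.17, 0.29, 0.27, 0.06, 1],
  [0, 0, -0.17, 0.29, 0.27, 0.06, 1],
  [0, 0, -0.17, 0.29, 0.27, 0.06, 1],
  [0, 0, -0.17, 0.29, 0.27, 0.06, 1],
  [0, 0, -0.17, 0.29, 0.27, 0.06, 1],
  [0, 0, -0.17, 0.29, 0.27, 0.06, 1],
])

```text
time: 0.77
tool_pos: [0.3868, -0.3046, 0.2813]
ee_rot: [-0.0, 0.999, 0.048, -0.0]
ft_force: [0.9, -1.0, -0.5]
finger_gap: 1.002
grasp_force: 0.0
```

Call:
step_arm([
  [0, 0, 0, 0.03, 0.11, 0.03, 1],
  [0, 0, 0, 0.03, 0.11, 0.03, 1],
  [0, 0, 0, 0.03, 0.11, 0.03, 1],
  [0, 0, 0, 0.03, 0.11, 0.03, 1],
  [0, 0, 0, 0.03, 0.11, 0.03, 1],
])

```text
time: 1.18
tool_pos: [0.416, -0.1952, 0.3115]
ee_rot: [0.0, 0.999, 0.05, 0.0]
ft_force: [0.5, -0.3, -0.7]
finger_gap: 1.002
grasp_force: 0.0
```

```bash
python3 - <<'E'
from h import *
o=r.get_obs(); print(o['joint_positions'].round(3),o['tool_pos'].round(4),o['time'])
im,d,P,ray,c=cloud('wrist'); cv2.imwrite('pics/w1.png',im[...,::-1]); np.savez('/tmp/w1.npz',im=im,d=d,P=P,ray=ray,c=c); print(c,ray[210,280])
E
```

```text
[-0.697  0.168  1.368 -0.     1.605  0.774] [ 0.416  -0.1952  0.3115] 1.1833
[ 0.48654399 -0.18805677  0.45459783] [-0.28780616 -0.0242053  -0.95741943]
```

View pics/w1.png

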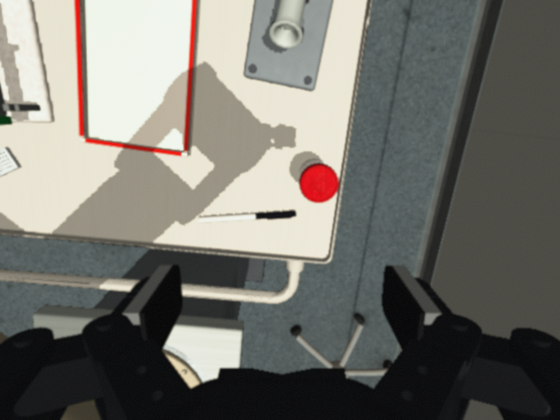

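The wrist view shows the port mouth at ~(286,35), the vial at (319,183) and the pen at (250,216).

```bash
python3 - <<'E'
from h import *
f=lambda a:np.round(a,4)
z=np.load('/tmp/w1.npz'); im=z['im'];P=z['P'];d=z['d']
reg=np.zeros(d.shape,bool); reg[0:60,255:325]=1; reg&=d>0
q=P[reg]; b=q[(q[:,2]>.006)&(q[:,2]<.016)]
t=np.load('/tmp/top0.npz'); Pt=t['P'];Vt=t['im'].max(-1)
rt=np.zeros(Pt.shape[:2],bool); rt[165:250,320:378]=1; rt&=(t['d']>0)
qt=Pt[rt]; m=(Pt[...,2]>.006)&(Pt[...,2]<.02)&rt&(Vt<150)
rect=cv2.minAreaRect(Pt[m][:,:2].astype(np.float32)); print(rect)
bx=cv2.boxPoints(rect); print(f(bx))
yaw=np.radians(rect[2]-90)
for nm,Q in(('wrist',q),('top',qt)):
  for dy in (0,):
    u=np.array([-np.cos(yaw),-np.sin(yaw),0]); a=u*np.cos(np.radians(35))+np.array([0,0,np.sin(np.radians(35))])
    l=np.cross([0,0,1],u); n=np.cross(a,l)
    T=Q[Q[:,2]>.03]; s=T@a; hi=np.percentile(s,99); 
    ring=T[s>hi-.004]; print(nm,len(T),len(ring),'mouth s',f(hi),f(np.sort(s)[-8:]))
    L=ring@l;N=ring@n; print('L',f(L.min()),f(L.max()),'N',f(N.min()),f(N.max()))
    cen=a*np.median(s[s>hi-.004])+l*(L.min()+L.max())/2+n*(N.min()+N.max())/2; print('centre',f(cen),'yaw',np.degrees(yaw))
    # tube lateral midline at several s
    for k in np.arange(hi-.09,hi,.015):
        w=T[abs(s-k)<.008]@l
        if len(w)>5: print(f(k-hi),f((w.min()+w.max())/2),f(np.ptp(w)))
# edge rows in wrist image
g=cv2.cvtColor(im,cv2.COLOR_RGB2GRAY); print(g[16:52:3,264:308:3]); print((P[16:52:3,264:308:3,2]*1000).astype(int))
E
```

```text
((0.5906292200088501, -0.1889047920703888), (0.08835035562515259, 0.15011928975582123), 84.57723236083984)
[[ 0.5117 -0.2258]
 [ 0.6612 -0.24  ]
 [ 0.6695 -0.152 ]
 [ 0.5201 -0.1378]]
wrist 1367 445 mouth s -0.4144 [-0.4143 -0.4143 -0.4142 -0.4142 -0.4141 -0.414  -0.4138 -0.4138]
L 0.116 0.1478 N 0.3829 0.4155
centre [ 0.5546 -0.1851  0.0885] yaw -5.422767639160156
-0.075 0.1466 0.0032
-0.045 0.132 0.0258
-0.03 0.1318 0.0336
-0.015 0.1339 0.0294
top 524 63 mouth s -0.4158 [-0.4158 -0.4158 -0.4158 -0.4157 -0.4156 -0.4155 -0.4151 -0.4146]
L 0.1173 0.1468 N 0.3834 0.4172
centre [ 0.5565 -0.1855  0.0885] yaw -5.422767639160156
-0.09 0.1318 0.0272
-0.075 0.1333 0.0343
-0.06 0.1331 0.0252
-0.045 0.131 0.026
-0.03 0.1312 0.0296
-0.015 0.1305 0.0293
[[150 152 129  90  99 158 181 188 196 201 194 179 148 145 154]
 [152 151 112  86 121 159 170 176 179 183 185 175 139 135 154]
 [151 150 100  80 163 187 189 190 192 191 176 160 134 132 156]
 [150 138  93 165 161 122 118 130 136 160 190 166 131 139 156]
 [150 109 137 166 112 131 172 140 145 129 122 180 140 105 153]
 [144  92 156 154 143 178 201 212
[... 465 characters left out ...]
2  10]
 [ 11  12  12  10  93  96  97  99  98  97  94  87  82  62  12]
 [ 12  13  13  65  98  99 100 101 101 100  98  93  83  11  11]
 [ 13  12  10  95  96  82  71  71  70  99 100  98  83  10  12]
 [ 12  12  91  93  86  78  75  72  71  73  95  97  92  64  12]
 [ 11  12  87  90  82  77  77  73  73  75  79  94  95  63  12]
 [ 13  11  85  86  81  79  75  76  75  77  81  88  91  11  12]
 [ 11  14  82  82  81  79  77  77  76  78  82  87  89  12  12]
 [ 12  12  12  79  80  78  76  76  78  80  82  84  85  12  11]
 [ 12  10  11  12  79  76  76  78  78  79  81  81  11 454  12]
 [ 12  11  12  12  12  12  76  76  77  78  77  12  13  12  11]
 [ 12  12  11  11  12  13  12  11  12  11  12  13  11  12  11]]
```

Call:
step_arm([
  [0, 0, 0, 0.03, 0.37, -0.08, 1],
  [0, 0, 0, 0.03, 0.37, -0.08, 1],
  [0, 0, 0, 0.03, 0.37, -0.08, 1],
  [0, 0, 0, 0.03, 0.37, -0.08, 1],
  [0, 0, 0, 0.03, 0.37, -0.08, 1],
  [0, 0, 0, 0.03, 0.37, -0.08, 1],
  [0, 0, 0, 0.03, 0.37, -0.08, 1],
  [0, 0, 0, 0.03, 0.37, -0.08, 1],
])

```text
time: 1.9
tool_pos: [0.4422, 0.129, 0.2399]
ee_rot: [0.0, 0.999, 0.047, -0.001]
ft_force: [2.2, -0.9, 0.4]
finger_gap: 1.001
grasp_force: 0.0
```

Call:
step_arm([
  [0, 0, 0, 0.03, 0.07, -0.02, 0.3],
  [0, 0, 0, 0.03, 0.07, -0.02, 0.3],
  [0, 0, 0, 0.03, 0.07, -0.02, 0.3],
  [0, 0, 0, 0.03, 0.07, -0.02, 0.3],
  [0, 0, 0, 0.03, 0.07, -0.02, 0.3],
])

```text
time: 2.32
tool_pos: [0.4724, 0.1972, 0.2203]
ee_rot: [0.0, 0.999, 0.048, -0.001]
ft_force: [1.0, -0.4, 0.6]
finger_gap: 0.653
grasp_force: 0.0
```

```bash
python3 - <<'E'
from h import *
o=r.get_obs(); print(o['joint_positions'].round(3),o['tool_pos'].round(4),R.from_quat(o['ee_rot'],scalar_first=True).as_matrix().round(3),o['time'])
im,d,P,ray,c=cloud('wrist'); cv2.imwrite('pics/w2.png',im[...,::-1]); np.savez('/tmp/w2.npz',im=im,d=d,P=P,ray=ray,c=c)
E
```

```text
[ 0.164  0.323  1.42  -0.     1.4    1.639] [0.4724 0.1972 0.2203] [[ 0.995  0.095 -0.001]
 [ 0.095 -0.995 -0.001]
 [-0.001  0.    -1.   ]] 2.3167
```

View pics/w2.png

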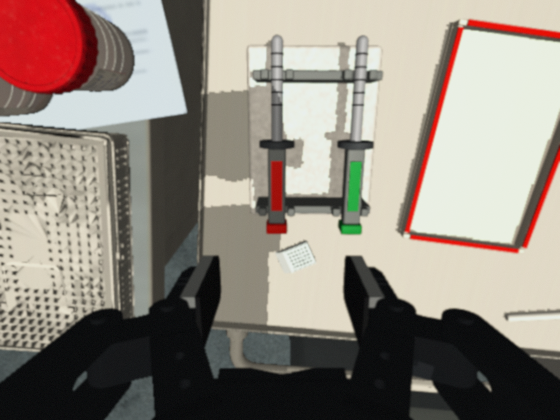

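Both rods are seen: red collar at (277,144) with its cap at (277,228), green collar at (355,144) with its cap at (351,229). The cassette is at (298,257).

```bash
python3 - <<'E'
from h import *
f=lambda a:np.round(a,4)
z=np.load('/tmp/w2.npz'); im=z['im'];P=z['P'];ray=z['ray'];c=z['c']
hsv=cv2.cvtColor(im,cv2.COLOR_RGB2HSV); H,S,V=[hsv[...,i].astype(int) for i in range(3)]
for n,u0,u1,m in(('red',262,294,((H<8)|(H>172))&(S>150)),('grn',336,376,(H>40)&(H<85)&(S>100))):
    reg=np.zeros(H.shape,bool); reg[30:240,u0:u1]=1
    tag=m&reg&(np.arange(420)[:,None]<218); cap=m&reg&(np.arange(420)[:,None]>=222)
    T=onplane(ray,c,.063)[tag]; C=onplane(ray,c,.065)[cap]
    print(n,'tag',f(T.min(0)),f(T.max(0)),f(T.mean(0)),'cap',f(C.mean(0)))
    h=(P[...,2]>.045)&(P[...,2]<.085)&reg
    for v in list(range(34,44,2))+[60,90,100,110,120,130]+list(range(137,152,2))+[170,190,230]:
        s=np.where(h[v])[0]
        if len(s): print(v,len(s),f(P[v][s].mean(0)),f(np.ptp(P[v][s][:,1])))
E
```

```text
red tag [0.4515 0.1958 0.063 ] [0.4975 0.2088 0.063 ] [0.4748 0.2025 0.063 ] cap [0.4349 0.1991 0.065 ]
36 8 [0.5972 0.2131 0.0594] 0.0057
38 11 [0.5959 0.2126 0.0592] 0.008
40 12 [0.5943 0.2129 0.0596] 0.009
42 12 [0.5929 0.2127 0.0591] 0.009
60 11 [0.5795 0.2115 0.0597] 0.0091
90 12 [0.5564 0.2094 0.0595] 0.0093
100 12 [0.5484 0.2087 0.0593] 0.0094
110 12 [0.5403 0.208  0.0594] 0.0094
120 12 [0.532  0.2073 0.0592] 0.0096
130 11 [0.5235 0.2069 0.0595] 0.0087
137 11 [0.5176 0.2064 0.0598] 0.0088
139 19 [0.5152 0.208  0.0537] 0.0174
141 32 [0.5147 0.2047 0.0639] 0.027
143 32 [0.5135 0.2046 0.0686] 0.0269
145 32 [0.5118 0.2044 0.0688] 0.027
147 32 [0.5101 0.2043 0.0685] 0.027
149 18 [0.5076 0.205  0.0625] 0.0149
151 18 [0.5059 0.2049 0.0633] 0.0149
170 18 [0.4893 0.2033 0.0639] 0.0152
190 17 [0.471  0.2022 0.064 ] 0.0145
230 21 [0.4332 0.1987 0.0655] 0.0186
grn tag [0.4582 0.1258 0.063 ] [0.5032 0.139  0.063 ] [0.4813 0.1322 0.063 ] cap [0.4411 0.1302 0.065 ]
36 8 [0.6039 0.1437 0.058 ] 0.0051
38 10 [0.6022 0.1437 0.0592] 0.0071
40 12 [0.6008 0.1435 0.0593] 0.0089
42 13 [0.5993 0.1436 0.0593] 0.0091
60 13 [0.586  0.1422 0.0589] 0.0096
90 11 [0.5627 0.141  0.0594] 0.0082
100 12 [0.5548 0.1401 0.0594] 0.0089
110 12 [0.5466 0.1395 0.0587] 0.0089
120 11 [0.5384 0.1386 0.0588] 0.0084
130 12 [0.53   0.1378 0.0593] 0.009
137 11 [0.524  0.1373 0.0592] 0.0085
139 11 [0.5223 0.1371 0.0593] 0.0085
141 36 [0.5206 0.1372 0.0595] 0.0304
143 36 [0.5195 0.1389 0.0679] 0.0291
145 36 [0.5179 0.1386 0.0679] 0.0292
147 35 [0.5162 0.1379 0.068 ] 0.0294
149 23 [0.5145 0.1376 0.0675] 0.0151
151 21 [0.5122 0.1369 0.0621] 0.0155
170 21 [0.4955 0.1353 0.0626] 0.0155
190 20 [0.4772 0.1339 0.0627] 0.0156
230 23 [0.4395 0.1299 0.0649] 0.0192
```

Call:
step_arm([
  [0, 0, 0, 0.002, 0.0045, -0.1, 0.3],
  [0, 0, 0, 0.002, 0.0045, -0.1, 0.3],
  [0, 0, 0, 0.002, 0.0045, -0.14, 0.3],
  [0, 0, 0, 0.002, 0.0045, -0.16, 0.3],
  [0, 0, 0, 0.002, 0.0045, -0.179, 0.3],
  [0, 0, 0, 0.002, 0.0045, -0.179, 0.3],
  [0, 0, 0, 0.002, 0.0045, -0.179, 0.3],
])

```text
time: 2.95
tool_pos: [0.4744, 0.2018, 0.0423]
ee_rot: [0.0, 0.999, 0.047, -0.0]
ft_force: [0.5, -0.2, 0.6]
finger_gap: 0.65
grasp_force: 0.0
```

Call:
step_arm([
  [0, 0, 0, 0, 0, 0, -1],
  [0, 0, 0, 0, 0, 0, -1],
  [0, 0, 0, 0, 0, 0, -1],
  [0, 0, 0, 0, 0, 0, -1],
  [0, 0, 0, 0, 0, 0, -1],
  [0, 0, 0, 0, 0, 0, -1],
  [0, 0, 0, 0, 0, 0, -1],
  [0, 0, 0, 0, 0, 0, -1],
], newtons=50)

```text
time: 3.62
tool_pos: [0.4748, 0.203, 0.0434]
ee_rot: [-0.0, 0.999, 0.048, 0.001]
ft_force: [-0.7, -0.2, 8.1]
finger_gap: 0.178
grasp_force: 48.8
```

Call:
step_arm([
  [0, 0, 0, 0, 0, 0.02, -1],
  [0, 0, 0, 0, 0, 0.05, -1],
  [0, 0, 0, 0, 0, 0.09, -1],
  [0, 0, 0, 0, 0, 0.12, -1],
  [0, 0, 0, 0, 0, 0.12, -1],
  [0, 0, -0.07, 0, -0.03, 0.12, -1],
  [0, 0, -0.133, 0.005, -0.07, 0.12, -1],
  [0, 0, -0.133, 0.01, -0.11, 0.12, -1],
])

```text
time: 4.28
tool_pos: [0.4835, 0.0922, 0.162]
ee_rot: [0.0, 1.0, -0.018, 0.0]
ft_force: [1.3, -0.7, -0.3]
finger_gap: 0.176
grasp_force: 49.2
```

Call:
step_arm([
  [0, 0, 0, 0.002, -0.04, 0, -1],
  [0, 0, 0, 0.002, -0.07, 0, -1],
  [0, 0, 0, 0.002, -0.09, 0, -1],
  [0, 0, 0, 0.002, -0.1, 0, -1],
  [0, 0, 0, 0.002, -0.1, 0, -1],
  [0, 0, 0, 0.002, -0.1, 0, -1],
])

```text
time: 4.78
tool_pos: [0.4859, -0.0066, 0.1618]
ee_rot: [-0.0, 1.0, -0.018, -0.0]
ft_force: [-0.4, -0.2, -1.9]
finger_gap: 0.172
grasp_force: 49.2
```

Call:
step_arm([
  [0, 0, 0, 0, -0.003, -0.04, -1],
  [0, 0, 0, 0, -0.003, -0.08, -1],
  [0, 0, 0, 0, -0.003, -0.11, -1],
  [0, 0, 0, 0, -0.003, -0.13, -1],
  [0, 0, 0, 0, -0.003, -0.14, -1],
  [0, 0, 0, 0, -0.003, -0.147, -1],
  [0, 0, 0, 0, -0.003, -0.15, -1],
  [0, 0, 0, 0, -0.003, -0.15, -1],
])

```text
time: 5.45
tool_pos: [0.4861, -0.0093, 0.0118]
ee_rot: [-0.0, 1.0, -0.017, -0.0]
ft_force: [-0.4, -0.7, -1.5]
finger_gap: 0.175
grasp_force: 49.2
```

Call:
step_arm([
  [0, 0, 0, 0, 0, 0, -0.2],
  [0, 0, 0, 0, 0, 0, -0.2],
  [0, 0, 0, 0, 0, 0, -0.2],
  [0, 0, 0, 0, 0, 0, -0.2],
  [0, 0, 0, 0, 0, 0.04, -0.2],
  [0, 0, 0, 0, 0, 0.08, -0.2],
  [0, 0, 0, 0, 0, 0.12, 0],
  [0, 0, 0, 0, 0, 0.16, 0.3],
])

```text
time: 6.12
tool_pos: [0.4856, -0.01, 0.1742]
ee_rot: [0.0, 1.0, -0.018, 0.0]
ft_force: [1.5, -0.1, -0.1]
finger_gap: 0.626
grasp_force: 0.0
```

```bash
python3 - <<'E'
from h import *
o=r.get_obs(); print(o['joint_positions'].round(3),o['tool_pos'].round(4),o['time'])
im,d,P,ray,c=cloud('wrist'); cv2.imwrite('pics/w3.png',im[...,::-1]); np.savez('/tmp/w3.npz',im=im,d=d,P=P,ray=ray,c=c)
E
```

```text
[-0.265  0.323  1.567  0.     1.252  1.342] [ 0.4856 -0.01    0.1742] 6.1167
```

View pics/w3.png

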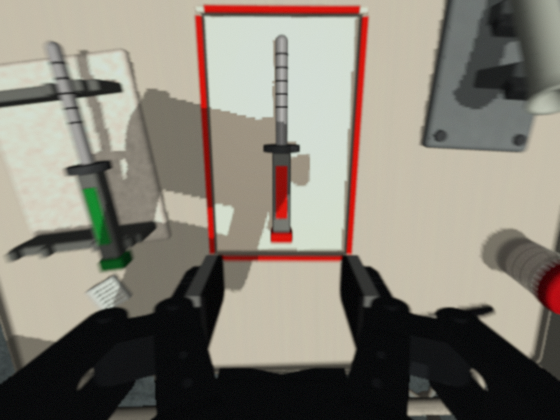

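The red rod lies flat in the tray, collar at (281,148) and cap at (281,237); the green rod is undisturbed in the rest.

Call:
step_arm([
  [0, 0, 0.131, -0.0045, 0.04, 0.02, 0.3],
  [0, 0, 0.131, -0.0045, 0.08, 0.02, 0.3],
  [0, 0, 0.131, -0.0045, 0.12, 0.02, 0.3],
  [0, 0, 0.131, -0.0045, 0.1425, 0, 0.3],
  [0, 0, 0.131, -0.0045, 0.1425, -0.03, 0.3],
  [0, 0, 0.131, -0.0045, 0.1425, -0.06, 0.3],
  [0, 0, 0.131, -0.0045, 0.1425, -0.06, 0.3],
])

```text
time: 6.75
tool_pos: [0.4789, 0.1327, 0.1079]
ee_rot: [-0.0, 0.999, 0.048, -0.004]
ft_force: [-0.1, 0.0, 0.2]
finger_gap: 0.65
grasp_force: 0.0
```

Call:
step_arm([
  [0, 0, 0, 0, 0, -0.03, 0.3],
  [0, 0, 0, 0, 0, -0.06, 0.3],
  [0, 0, 0, 0, 0, -0.077, 0.3],
  [0, 0, 0, 0, 0, -0.077, 0.3],
  [0, 0, 0, 0, 0, -0.077, 0.3],
])

```text
time: 7.17
tool_pos: [0.4822, 0.1322, 0.0359]
ee_rot: [-0.0, 0.999, 0.047, 0.0]
ft_force: [0.8, 0.4, 0.8]
finger_gap: 0.649
grasp_force: 0.0
```

Call:
step_arm([
  [0, 0, 0, 0, 0, 0, -1],
  [0, 0, 0, 0, 0, 0, -1],
  [0, 0, 0, 0, 0, 0, -1],
  [0, 0, 0, 0, 0, 0, -1],
  [0, 0, 0, 0, 0, 0, -1],
  [0, 0, 0, 0, 0, 0, -1],
  [0, 0, 0, 0, 0, 0, -1],
  [0, 0, 0, 0, 0, 0, -1],
], newtons=50)

```text
time: 7.83
tool_pos: [0.4822, 0.1324, 0.0362]
ee_rot: [0.0, 0.999, 0.047, 0.001]
ft_force: [-1.6, -1.3, 7.7]
finger_gap: 0.181
grasp_force: 48.6
```

Call:
step_arm([
  [0, 0, 0, 0, 0, 0.015, -1],
  [0, 0, 0, 0, 0, 0.04, -1],
  [0, 0, 0, 0, 0, 0.08, -1],
  [0, 0, 0, 0, 0, 0.12, -1],
  [0, 0, 0, 0, 0, 0.16, -1],
  [0, 0, -0.08, -0.01, -0.02, 0.17, -1],
  [0, 0, -0.19, -0.02, -0.055, 0.18, -1],
  [0, 0, -0.19, -0.03, -0.09, 0.19, -1],
])

```text
time: 8.5
tool_pos: [0.4508, 0.042, 0.2263]
ee_rot: [0.0, 0.999, -0.049, 0.001]
ft_force: [0.6, -0.3, -0.6]
finger_gap: 0.177
grasp_force: 49.0
```

Call:
step_arm([
  [0, 0, 0, -0.005, -0.04, 0.005, -1],
  [0, 0, 0, -0.01, -0.08, 0.005, -1],
  [0, 0, 0, -0.02, -0.12, 0.005, -1],
  [0, 0, 0, -0.02, -0.16, 0.005, -1],
  [0, 0, 0, -0.028, -0.195, 0.005, -1],
  [0, 0, 0, -0.028, -0.21, 0.005, -1],
  [0, 0, 0, -0.028, -0.215, 0.005, -1],
  [0, 0, 0, -0.028, -0.215, 0.005, -1],
])

```text
time: 9.17
tool_pos: [0.4234, -0.1733, 0.2301]
ee_rot: [0.0, 0.999, -0.049, 0.0]
ft_force: [-0.7, 0.6, -0.4]
finger_gap: 0.178
grasp_force: 49.0
```

Call:
step_arm([
  [0.01, 0.1, 0, 0, 0, 0, -1],
  [0.02, 0.21, 0, 0, 0, 0, -1],
  [0.03, 0.32, 0, 0, 0, 0, -1],
  [0.04, 0.43, 0, 0, 0, 0, -1],
  [0.05, 0.54, 0, 0, 0, 0, -1],
  [0.0577, 0.608, 0, 0, 0, 0, -1],
  [0.0577, 0.608, 0, 0, 0, 0, -1],
  [0.0577, 0.608, 0, 0, 0, 0, -1],
])

```text
time: 9.83
tool_pos: [0.424, -0.1715, 0.2295]
ee_rot: [-0.014, 0.953, -0.044, -0.3]
ft_force: [-0.3, -0.5, 0.1]
finger_gap: 0.175
grasp_force: 49.1
```

```bash
cat > st.py <<'E'
from h import *
o=r.get_obs(); M=R.from_quat(o['ee_rot'],scalar_first=True).as_matrix()
t=o['tool_pos']; ax=-M[:,0]   # rod x axis (tip to butt)
O=t-.0385*ax-.0188*M[:,2]
a=np.array([-.8155,.0774,.5736]); m=np.array([.5555,-.1853,.088])
s=(O-m)@a
print(o['joint_positions'].round(3),t.round(4),'t',o['time'],'\nax',ax.round(3),'ang err',np.cross(ax,a).round(4),'origin',O.round(4),'s',s.round(4),'lateral off',(O-m-s*a).round(4))
E
python3 st.py
```

```text
[-0.511  0.504  1.233 -0.254  1.961  1.123] [ 0.424  -0.1715  0.2295] t 9.8333 
ax [-0.816  0.076  0.573] ang err [-0.0006  0.0014 -0.0011] origin [ 0.4662 -0.1754  0.2229] s 0.151 lateral off [ 0.0338 -0.0018  0.0483]
```

Call:
step_arm([
  [0, 0, 0, 0, -0.0014, -0.03, -1],
  [0, 0, 0, 0, -0.0014, -0.06, -1],
  [0, 0, 0, 0, -0.0014, -0.072, -1],
  [0, 0, 0, 0, -0.0014, -0.072, -1],
  [0, 0, 0, 0, -0.0014, -0.072, -1],
])

```text
time: 10.25
tool_pos: [0.4235, -0.1737, 0.1589]
ee_rot: [-0.014, 0.953, -0.045, -0.299]
ft_force: [0.4, -0.2, -0.2]
finger_gap: 0.178
grasp_force: 49.1
```

```bash
python3 st.py; python3 - <<'E'
from h import *
im,d,P,ray,c=cloud('wrist'); cv2.imwrite('pics/w4.png',im[...,::-1]); np.savez('/tmp/w4.npz',im=im,d=d,P=P,ray=ray,c=c)
E
```

```text
[-0.515  0.571  1.332 -0.242  1.799  1.164] [ 0.4235 -0.1737  0.1589] t 10.25 
ax [-0.817  0.078  0.572] ang err [0.0006 0.0021 0.0006] origin [ 0.4656 -0.1777  0.1523] s 0.1108 lateral off [ 0.0005 -0.001   0.0008]
```

View pics/w4.png

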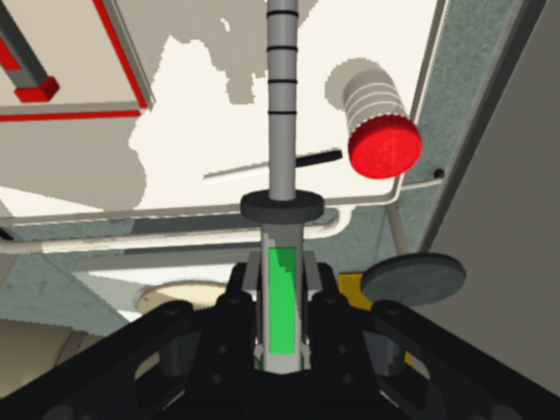

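The rod is held straight: its shank runs from (282,195) up to (283,0), with the collar at (283,207). The mouth is out of view above, so I check the shank against the predicted axis by depth.

```bash
python3 - <<'E'
from h import *
z=np.load('/tmp/w4.npz');P=z['P'];d=z['d']
o=r.get_obs(); M=R.from_quat(o['ee_rot'],scalar_first=True).as_matrix(); t=o['tool_pos']
for v in list(range(3,190,30))+[198,206,230,260,300,340]:
    q=(P[v,230:340]-t)@M; w=(d[v,230:340]>0)&(q[:,2]<.03)&(q[:,2]>-.045)&(abs(q[:,1])<.025)&(q[:,0]<.14)
    q=q[w]
    if len(q): print(v,len(q),'along',q[:,0].mean().round(4),'y',q[:,1].min().round(4),q[:,1].max().round(4),'z top',np.percentile(q[:,2],10).round(4))
E
```

```text
3 31 along 0.1019 y -0.0047 0.0048 z top -0.023
33 30 along 0.0935 y -0.0049 0.0046 z top -0.0233
63 29 along 0.0848 y -0.0045 0.0047 z top -0.0228
93 29 along 0.0755 y -0.0047 0.0049 z top -0.0231
123 28 along 0.0658 y -0.0049 0.0046 z top -0.0232
153 28 along 0.0555 y -0.005 0.0047 z top -0.023
183 27 along 0.0448 y -0.0047 0.0049 z top -0.0231
198 82 along 0.0389 y -0.0152 0.015 z top -0.0224
206 84 along 0.0384 y -0.0155 0.0151 z top -0.0315
230 44 along 0.0282 y -0.0081 0.0078 z top -0.0265
260 68 along 0.0141 y -0.0141 0.0138 z top -0.0271
300 84 along 0.0045 y -0.0142 0.0182 z top -0.0447
340 55 along -0.0158 y -0.0094 0.0092 z top -0.0366
```

Call:
step_arm([
  [0, 0, 0, 0.0155, -0.0005, -0.0123, -1],
  [0, 0, 0, 0.024, -0.0013, -0.018, -1],
  [0, 0, 0, 0.032, -0.002, -0.0237, -1],
  [0, 0, 0, 0.04, -0.0028, -0.0294, -1],
  [0, 0, 0, 0.048, -0.0036, -0.0352, -1],
  [0, 0, 0, 0.056, -0.0043, -0.041, -1],
  [0, 0, 0, 0.056, -0.0043, -0.041, -1],
])

```text
time: 10.88
tool_pos: [0.4806, -0.1784, 0.1156]
ee_rot: [-0.014, 0.953, -0.045, -0.3]
ft_force: [0.5, 0.1, 0.7]
finger_gap: 0.176
grasp_force: 49.1
```

```bash
python3 st.py
```

```text
[-0.477  0.706  1.2   -0.222  1.807  1.2  ] [ 0.4806 -0.1784  0.1156] t 10.8833 
ax [-0.815  0.077  0.574] ang err [-0.     -0.0002  0.    ] origin [ 0.5227 -0.1824  0.1089] s 0.039 lateral off [-0.001  -0.0001 -0.0014]
```

Call:
step_arm([
  [0, 0, 0, 0.0085, -0.0008, -0.005, -1],
  [0, 0, 0, 0.0165, -0.0015, -0.0108, -1],
  [0, 0, 0, 0.023, -0.0022, -0.0154, -1],
  [0, 0, 0, 0.027, -0.0026, -0.0182, -1],
  [0, 0, 0, 0.029, -0.0028, -0.02, -1],
  [0, 0, 0, 0.029, -0.0028, -0.02, -1],
])

```text
time: 11.38
tool_pos: [0.5088, -0.1811, 0.0964]
ee_rot: [-0.014, 0.953, -0.045, -0.301]
ft_force: [0.3, 0.5, -0.6]
finger_gap: 0.178
grasp_force: 49.1
```

Call:
step_arm([
  [0, 0, 0, 0.0012, -0.0001, -0.0009, -1],
  [0, 0, 0, 0.0024, -0.0002, -0.0017, -1],
  [0, 0, 0, 0.0024, -0.0002, -0.0017, -1],
])

```text
time: 11.63
tool_pos: [0.511, -0.1813, 0.0953]
ee_rot: [-0.014, 0.953, -0.045, -0.3]
ft_force: [-1.2, 0.2, -0.5]
finger_gap: 0.18
grasp_force: 49.1
```

```bash
python3 st.py
```

```text
[-0.461  0.774  1.116 -0.214  1.825  1.213] [ 0.511  -0.1813  0.0953] t 11.6333 
ax [-0.816  0.078  0.573] ang err [0.0004 0.0002 0.0005] origin [ 0.5531 -0.1853  0.0886] s 0.0023 lateral off [-0.0005 -0.0002 -0.0007]
```

Still free; keep creeping to contact.

Call:
step_arm([
  [0, 0, 0, 0.0012, -0.0001, -0.0008, -1],
  [0, 0, 0, 0.0025, -0.0002, -0.0016, -1],
  [0, 0, 0, 0.0025, -0.0002, -0.0016, -1],
])

```text
time: 11.88
tool_pos: [0.5113, -0.1814, 0.0952]
ee_rot: [-0.014, 0.952, -0.046, -0.304]
ft_force: [-13.1, 1.2, 9.8]
finger_gap: 0.181
grasp_force: 49.3
```

Call:
step_arm([
  [0, 0, 0, 0.0012, -0.0001, -0.0008, -1],
  [0, 0, 0, 0.0025, -0.0002, -0.0016, -1],
  [0, 0, 0, 0.0025, -0.0002, -0.0016, -1],
])

```text
time: 12.13
tool_pos: [0.5114, -0.1813, 0.0953]
ee_rot: [-0.015, 0.95, -0.046, -0.307]
ft_force: [-27.1, 1.2, 20.9]
finger_gap: 0.174
grasp_force: 49.4
```

Call:
step_arm([
  [0, 0, 0, 0, 0, 0, -1],
  [0, 0, 0, -0.003, 0.0003, 0.002, -1],
  [0, 0, 0, -0.01, 0.0009, 0.007, -1],
  [0, 0, 0, -0.0204, 0.0019, 0.0143, -1],
  [0, 0, 0, -0.0326, 0.0031, 0.0229, -1],
  [0, 0, 0, -0.0449, 0.0043, 0.0315, -1],
  [0, 0, 0, -0.0571, 0.0054, 0.0402, -1],
  [0, 0, 0, -0.0693, 0.0066, 0.0488, -1],
])

```text
time: 12.8
tool_pos: [0.446, -0.175, 0.1414]
ee_rot: [-0.014, 0.953, -0.045, -0.3]
ft_force: [2.0, 0.2, 0.1]
finger_gap: 0.175
grasp_force: 49.1
```

Call:
step_arm([
  [0, 0, 0, -0.0163, 0.0015, 0.0115, -1],
  [0, 0, 0, -0.0326, 0.0031, 0.0229, -1],
  [0, 0, 0, -0.0326, 0.0031, 0.0329, -1],
  [0, 0, 0, -0.0326, 0.0031, 0.06, -1],
  [0, 0, 0, -0.0326, 0.0031, 0.09, -1],
  [0, 0, 0, -0.0326, 0.0031, 0.09, -1],
])

```text
time: 13.3
tool_pos: [0.4155, -0.1727, 0.2355]
ee_rot: [-0.012, 0.954, -0.046, -0.296]
ft_force: [-0.5, -0.1, 0.5]
finger_gap: 0.175
grasp_force: 49.1
```

```bash
python3 st.py
```

```text
[-0.52   0.483  1.25  -0.258  1.955  1.117] [ 0.4155 -0.1727  0.2355] t 13.3 
ax [-0.82   0.081  0.566] ang err [0.0024 0.0085 0.0023] origin [ 0.4577 -0.1767  0.2292] s 0.1614 lateral off [ 0.0338 -0.0039  0.0486]
```

Call:
step_arm([
  [-0.01, -0.1, 0, 0, 0, 0, -1],
  [-0.02, -0.21, 0, 0, 0, 0, -1],
  [-0.03, -0.32, 0, 0, 0, 0, -1],
  [-0.04, -0.43, 0, 0, 0, 0, -1],
  [-0.05, -0.54, 0, 0, 0, 0, -1],
  [-0.0577, -0.608, 0, 0, 0, 0, -1],
  [-0.0577, -0.608, 0, 0, 0, 0, -1],
])

```text
time: 13.88
tool_pos: [0.413, -0.1717, 0.2316]
ee_rot: [0.0, 0.999, -0.048, 0.002]
ft_force: [0.5, -0.5, -0.5]
finger_gap: 0.179
grasp_force: 49.0
```

Call:
step_arm([
  [0, 0, 0, 0.025, 0.025, -0.005, -1],
  [0, 0, 0, 0.05, 0.05, -0.01, -1],
  [0, 0, 0, 0.075, 0.075, -0.015, -1],
  [0, 0, 0, 0.1, 0.1, -0.02, -1],
  [0, 0, 0, 0.125, 0.125, -0.025, -1],
  [0, 0, 0, 0.15, 0.15, -0.04, -1],
  [0, 0, 0, 0.17, 0.17, -0.06, -1],
  [0, 0, 0, 0.177, 0.173, -0.08, -1],
])

```text
time: 14.55
tool_pos: [0.5936, 0.0045, 0.1493]
ee_rot: [0.0, 0.999, -0.046, -0.0]
ft_force: [0.1, 0.2, -0.6]
finger_gap: 0.179
grasp_force: 49.1
```

```bash
python3 st.py
```

```text
[-0.192  0.524  1.303 -0.     1.316  1.471] [0.5936 0.0045 0.1493] t 14.55 
ax [-0.996  0.091  0.001] ang err [ 0.0524  0.5706 -0.0025] origin [0.6319 0.001  0.1681] s -0.002 lateral off [0.0748 0.1864 0.0812]
```

Call:
step_arm([
  [0, 0, 0, 0, -0.005, -0.03, -1],
  [0, 0, 0, 0, -0.005, -0.055, -1],
  [0, 0, 0, 0, -0.005, -0.063, -1],
  [0, 0, 0, 0, -0.005, -0.063, -1],
  [0, 0, 0, 0, -0.005, -0.063, -1],
  [0, 0, 0, 0, -0.005, -0.063, -1],
])

```text
time: 15.05
tool_pos: [0.592, -0.0041, 0.0894]
ee_rot: [0.0, 0.999, -0.048, 0.001]
ft_force: [0.4, -0.0, 0.1]
finger_gap: 0.179
grasp_force: 49.1
```

```bash
python3 st.py; python3 - <<'E'
from h import *
im,d,P,ray,c=cloud('top'); cv2.imwrite('pics/t5.png',im[...,::-1])
im,d,P,ray,c=cloud('wrist'); cv2.imwrite('pics/w5.png',im[...,::-1])
o=r.get_obs(); M=R.from_quat(o['ee_rot'],scalar_first=True).as_matrix(); t=o['tool_pos']
for v in range(3,240,30):
    q=(P[v,230:340]-t)@M; q=q[(d[v,230:340]>0)&(q[:,2]<.03)&(q[:,2]>-.045)&(abs(q[:,1])<.025)]
    if len(q): print(v,q[:,0].mean().round(4),q[:,1].mean().round(4),'z top',np.percentile(q[:,2],10).round(4))
E
```

```text
[-0.207  0.584  1.385 -0.     1.17   1.459] [ 0.592  -0.0041  0.0894] t 15.05 
ax [-0.995  0.095 -0.002] ang err [5.47e-02 5.73e-01 4.00e-04] origin [ 0.6303 -0.0078  0.1083] s -0.0356 lateral off [0.0458 0.1803 0.0408]
3 0.1022 0.0004 z top -0.0241
33 0.0938 0.0002 z top -0.0245
63 0.085 0.0004 z top -0.024
93 0.0757 0.0004 z top -0.0246
123 0.066 0.0002 z top -0.0242
153 0.0558 0.0002 z top -0.0246
183 0.045 0.0005 z top -0.0246
213 0.0364 0.0002 z top -0.0351
```

View pics/t5.png

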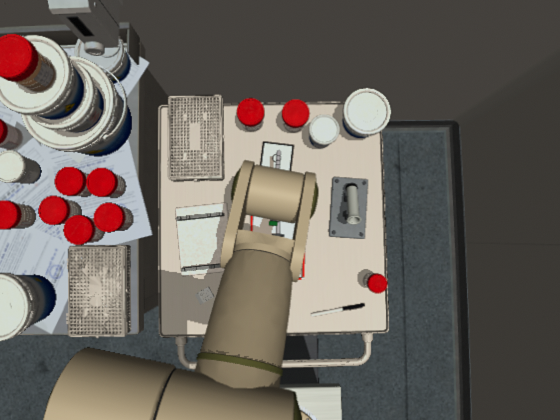

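The rod tip is over the pad ring (~(277,158)), and the jars, cup, vial and pen are where they were. The measured tip is about (0.715, -0.016, 0.108), with the rod level.

```bash
python3 -c "
from rig import r
print(r.finish_job())"
```

```text
the job is handed in; nothing more can be done
None
```

I handed the job in at about 15 s of robot time: the red rod lies flat in the reject tray, the green rod was pushed into the guide tube until its collar stopped on the mouth (about 34 N) and drawn out, and it is now held level with its tip about 4 mm from the middle of the reading pad and 108 mm above the cart top; the hand-in returned no verdict.

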